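# Give each model vehicle on its painting stand the paint pot of its colour

## Task

Lay out my touch-up painting: stand each paint pot upright in the round dish of the painting stand whose vehicle has that pot's colour, one at a time and in the order I shall paint: brown first, then green, then red last. Keep the pots upright, and leave the wire spools and the tape roll where they are.

Things in the scene. Friction and masses are not known exactly. Their poses are not given: they have to be found in the camera images.
- pot_brown: Small enamel paint pot with brown body and white screw cap with a brown dab of paint on top: an upright round pot 33 mm in diameter and 30 mm tall, cap included. Stands upright on the plywood work board (top of the board 26 mm above the table top). Origin: centre of its underside; z up along the pot's axis. About 50 g.
- pot_green: Small enamel paint pot with green body and white screw cap with a green dab of paint on top: an upright round pot 33 mm in diameter and 30 mm tall, cap included. Stands upright on the plywood work board (top of the board 26 mm above the table top). Origin: centre of its underside; z up along the pot's axis. About 50 g.
- pot_red: Small enamel paint pot with red body and white screw cap with a red dab of paint on top: an upright round pot 33 mm in diameter and 30 mm tall, cap included. Stands upright on the plywood work board (top of the board 26 mm above the table top). Origin: centre of its underside; z up along the pot's axis. About 50 g.
- stand_brown: Fixed brown stand on the work board, holding a brown goods wagon (129x34x48 mm high). Robot-side end: round dish, 60 mm outside, 52 inside; floor 6 mm, rim 10 mm above the underside. Origin: dish centre at the underside (26 mm above the table). z up; x runs away from the robot along a strip 46 mm wide, 6 high, to x = 243 mm; on it the vehicle, near end at x = 55 mm, wheels at z = 8 mm.
- stand_green: Fixed green stand on the work board, holding a green goods wagon (129x34x48 mm high). Robot-side end: round dish, 60 mm outside, 52 inside; floor 6 mm, rim 10 mm above the underside. Origin: dish centre at the underside (26 mm above the table). z up; x runs away from the robot along a strip 46 mm wide, 6 high, to x = 243 mm; on it the vehicle, near end at x = 55 mm, wheels at z = 8 mm.
- stand_red: Fixed red stand on the work board, holding a red locomotive (182x36x67 mm high). Robot-side end: round dish, 60 mm outside, 52 inside; floor 6 mm, rim 10 mm above the underside. Origin: dish centre at the underside (26 mm above the table). z up; x runs away from the robot along a strip 46 mm wide, 6 high, to x = 243 mm; on it the vehicle, near end at x = 55 mm, wheels at z = 8 mm.
- spool_red: Bystander: black spool of red hook-up wire standing on end on the work board, 60 mm in diameter, 42 mm high. Origin: centre of its underside.
- spool_yellow: Bystander: black spool of yellow wire standing on end on the work board, 60 mm in diameter, 40 mm high. Origin: centre of its underside.
- tape_roll: Bystander: roll of yellow tape lying flat on the work board, 65 mm in diameter, 19 mm high. Origin: centre of its underside.

How it is judged:
On the way, in this order (a step that is already met when the one before it is completed fails the run):
1. the brown pot stands released and upright in the dish of the brown stand (horizontal distance between pot_brown and stand_brown below 0.012 m and z of pot_brown in the frame of stand_brown between 0.003 and 0.009 m and angle between pot_brown's own z axis and vertical below 0.1 rad and linear speed of pot_brown below 0.02 m/s and contact force between pot_brown and the fingers below 0.1 N), for 0.2 s.
2. the green pot stands released and upright in the dish of the green stand (horizontal distance between pot_green and stand_green below 0.012 m and z of pot_green in the frame of stand_green between 0.003 and 0.009 m and angle between pot_green's own z axis and vertical below 0.1 rad and linear speed of pot_green below 0.02 m/s and contact force between pot_green and the fingers below 0.1 N), for 0.2 s.
3. the red pot stands released and upright in the dish of the red stand (horizontal distance between pot_red and stand_red below 0.012 m and z of pot_red in the frame of stand_red between 0.003 and 0.009 m and angle between pot_red's own z axis and vertical below 0.1 rad and linear speed of pot_red below 0.02 m/s and contact force between pot_red and the fingers below 0.1 N), for 0.2 s.
At the end, for the whole second after the job is handed in: All three pots stand on the floor of the dish of the stand of their own colour (centre within 12 mm of the dish's centre, underside within 3 mm of the dish floor's height, tilt under 0.1 rad), released and at rest (all of step 1 and all of step 2 and all of step 3); the robot touches nothing.
It fails at once if a wire spool or the tape roll is shoved more than 20 mm from where it stood (distance of any of spool_red, spool_yellow, tape_roll from where it was at the start of the episode above 0.02 m).
It fails at once if a pot is tipped by more than 0.6 rad (angle between any of pot_brown, pot_green, pot_red's own z axis and vertical above 0.6 rad).
It also fails if it takes over 90 s, if anything falls off the work surface, if the arm or the gripper's body presses on something with over 40 N, if the wrist force passes 120 N, or if a joint passes its speed limit or range.

## Robot

A 6-joint arm with a two-finger parallel gripper is mounted at the origin on a cart in front of the work surface, level with it; the furniture and walls round the work are solid. World frame = base frame: x ahead of the robot, y to its left, z up, the work surface at z = 0. Lengths are in m, angles in rad, forces in N, time in s.
With the tool pointing down it reaches from about 0.375 to 0.925 m from the base axis. Payload 5.7 kg.
Tool frame: the origin (TCP) lies midway between the tips of the shut fingers; the grasp point (between the pads) lies 19 mm behind it; z points along the fingers, y is the line along which they close (so a half turn about z gives the same grasp; the last joint's range is limited). The gripper opens to 88 mm and grips with 3 to 60 N. Pads are 20 mm wide; open, the fingers measure 115 mm over their backs; the gripper's body (75 mm by 178 mm) begins 61 mm behind the grasp point.
Start: joints at [1.039, 0.359, 1.51, -0, 1.272, -0.115], TCP at [0.243, 0.549, 0.223] pointing down, gripper open.
Joint ranges: [-2.97, 2.97], [-1.01, 2.36], [0.21, 2.38], [-0.96, 4.11], [0.2, 2.71], [-2.98, 2.98]. Speed limits (rad/s): [2.39, 2.39, 3.14, 3.14, 3.14, 3.14].

## Interface

Orientations are given as a unit quaternion [x, y, z, w].
In Python, from bench import move_ptp, servo_line, goto_joints, move_gripper, sleep, inverse_kinematics, capture, PlanningError, close_job, spot_in, silhouettes, current_clock, current_joint_pos, current_qvel, current_joint_torque, current_position, current_orientation, current_force, current_torque, current_finger_gap, current_grip_force gives the robot as it stands. Calls block until the motion is done:
- move_ptp(position, orientation): joint-space move of the TCP to a pose.
- servo_line(position, orientation=None, rate=0.15, contact_N=None): straight line of the TCP; orientation=None keeps the orientation; rate is the mean speed in m/s. With contact_N (N) it stops when the force on the tool has changed by that much, and returns True; else False.
- goto_joints(angles): joint-space move.
- move_gripper(opening): finger opening in m; the grip force is fixed at half the most; returns when the fingers have stopped.
- sleep(seconds).
- inverse_kinematics(position, orientation): joint angles nearest the present ones, or None.
- capture(name): name is "scene" or "top" or "wrist"; returns a dict with "image" (384x512x3 uint8, blue, green, red), "range_z" (384x512 float32, m along the optical axis (not along the pixel's ray), 0 where there is no reading), "intrinsics" (3x3 intrinsics, pixels), "k1" (the pictures are not rectified: a ray, as slopes to the right and down, at radius r is drawn at 1 + k1 r^2 times it, then the intrinsics apply), "R" (3x3) and "t" (3): a world point X has camera coordinates R X + t. Camera axes: x right, y down, z forward; pixel columns grow to the right and rows downward; lengths in m; the calibration is good to about 2 mm. A picture is of the moment at which its call begins.
A pose or a line that the arm cannot do raises PlanningError and nothing moves.
- close_job(): hands the job in; it is judged then, once.
Trained networks look in the newest picture that a camera, given by its name, has taken for a name from the list of things; names that differ only in an ending like _2 or _b are one class to them, and where a whole thing is asked for, a point or a joint stands for the part that bears it (a point fixed in the world has none). Each returns a list of dicts, best first, with "conf" (0 to 1); they miss things now and then, are a little off and sometimes report something else, mostly with a low value. They report only what shows in the picture. A call takes as long as a camera call.
- spot_in(camera, query): "xy" ([column, row] in pixels, amid what is visible of it).
- silhouettes(camera, query): "region" (384x512 bool, what is visible of it) and "xy" ([column, row] in pixels, amid what is visible of it).
Readings, each from a call of its own:
- current_clock(): time.
- current_joint_pos(): joint angles.
- current_qvel(): joint speeds.
- current_joint_torque(): joint torques, N m.
- current_position(): TCP position.
- current_orientation(): TCP orientation.
- current_force(): force on the tool from outside, world axes, zero at the start.
- current_torque(): the same for the moment, N m.
- current_finger_gap(): finger opening in m.
- current_grip_force(): force on a finger pad.
Only numpy, scipy, OpenCV 4.12 (cv2) and the standard library are available. Lean on these libraries where they do the work, as an engineer would, in place of code of your own. Each camera call takes 0.05 s, during which the arm holds its last target. There are 200 camera calls.

## Working session

There is one attempt and no reset: what is moved stays moved. The work goes in short steps, each a Python script; the robot and the scene stay as the last script left them, time stands still between calls to the robot, and variables do not carry over. Pictures are saved under pics/ and viewed, at most 14 in all, crops included, and the job is handed in when it is done.

```bash
mkdir -p pics; cat > h.py <<'E'
import numpy as np, cv2
from bench import *
def world(c, px, z=None):
    """pixels Nx2 -> world; using depth, or a plane height z"""
    px=np.atleast_2d(np.array(px,float)); K=np.array(c["intrinsics"]); R=np.array(c["R"]); t=np.array(c["t"])
    d=np.stack([(px[:,0]-K[0,2])/K[0,0],(px[:,1]-K[1,2])/K[1,1]],1)
    u=d.copy()
    for _ in range(20): u=d/(1+c["k1"]*(u**2).sum(1,keepdims=True))
    ray=np.c_[u,np.ones(len(u))]
    if z is None:
        D=c["range_z"][px[:,1].round().astype(int),px[:,0].round().astype(int)]
        return (ray*D[:,None]-t)@R
    o=-R.T@t; r=ray@R
    return o+r*((z-o[2])/r[:,2])[:,None]
E
python3 - <<'E'
from h import *
names="pot_brown pot_green pot_red stand_brown stand_green stand_red spool_red spool_yellow tape_roll".split()
for cam in("top","scene"):
    c=capture(cam); cv2.imwrite(f"pics/{cam}1.png",c["image"])
    print(cam,(-np.array(c["R"]).T@c["t"]).round(3))
    for n in names:
        for s in silhouettes(cam,n)[:2]:
            v,u=np.nonzero(s["region"]&(c["range_z"]>0))
            if len(u)<5: continue
            P=world(c,np.c_[u,v])
            print(n,round(s["conf"],2),np.round(s["xy"]),len(u),"med",np.median(P,0).round(3),"lo",np.percentile(P,2,0).round(3),"hi",np.percentile(P,98,0).round(3))
print(current_clock())
E
```

```text
top [0.411 0.161 1.077]
pot_green 0.79 [347. 145.] 196 med [ 0.675 -0.09   0.055] lo [ 0.662 -0.107  0.034] hi [ 0.692 -0.077  0.06 ]
pot_red 0.59 [348. 196.] 182 med [ 0.563 -0.089  0.055] lo [ 0.55  -0.104  0.038] hi [ 0.578 -0.075  0.059]
stand_brown 0.94 [135. 188.] 2752 med [0.58  0.379 0.033] lo [0.463 0.357 0.025] hi [0.718 0.41  0.083]
stand_green 0.7 [179. 189.] 2558 med [0.578 0.28  0.034] lo [0.461 0.259 0.027] hi [0.718 0.307 0.084]
stand_red 0.61 [224. 186.] 2514 med [0.583 0.179 0.036] lo [0.468 0.153 0.027] hi [0.724 0.203 0.088]
spool_red 0.88 [302. 232.] 619 med [0.483 0.014 0.062] lo [ 0.457 -0.012  0.027] hi [0.511 0.04  0.066]
tape_roll 0.6 [301. 137.] 440 med [0.683 0.019 0.044] lo [ 0.653 -0.01   0.025] hi [0.715 0.05  0.048]
tape_roll 0.44 [349. 199.] 187 med [ 0.563 -0.088  0.055] lo [ 0.55  -0.104  0.036] hi [ 0.578 -0.075  0.059]
scene [ 0.25  -0.44   0.663]
pot_brown 0.61 [293. 236.] 235 med [0.577 0.001 0.054] lo [ 0.565 -0.009  0.028] hi [0.596 0.021 0.058]
pot_green 0.82 [358. 253.] 254 med [ 0.67  -0.101  0.054] lo [ 0.661 -0.112  0.029] hi [ 0.691 -0.0
[... 157 characters left out ...]
[0.582 0.372 0.035] lo [0.46  0.358 0.027] hi [0.711 0.412 0.083]
stand_green 0.96 [241. 169.] 1710 med [0.579 0.272 0.034] lo [0.458 0.254 0.026] hi [0.712 0.311 0.083]
stand_red 0.92 [261. 186.] 2136 med [0.596 0.168 0.043] lo [0.468 0.149 0.026] hi [0.717 0.2   0.087]
spool_red 0.72 [255. 252.] 719 med [0.48  0.003 0.061] lo [ 0.456 -0.016  0.027] hi [0.509 0.036 0.064]
spool_yellow 0.61 [273. 284.] 863 med [ 0.472 -0.094  0.059] lo [ 0.448 -0.115  0.026] hi [ 0.502 -0.059  0.062]
tape_roll 0.69 [324. 224.] 460 med [0.68  0.015 0.043] lo [ 0.651 -0.013  0.026] hi [0.711 0.047 0.047]
tape_roll 0.31 [294. 237.] 223 med [0.576 0.001 0.054] lo [ 0.565 -0.009  0.031] hi [0.594 0.02  0.058]
1.0
```

```bash
python3 - <<'E'
import cv2
a=cv2.imread("pics/top1.png");cv2.imwrite("pics/top1c.png",cv2.resize(a[80:290,100:380],None,fx=2.8,fy=2.8,interpolation=2))
E
```

```text
(no output)
```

View pics/top1c.png

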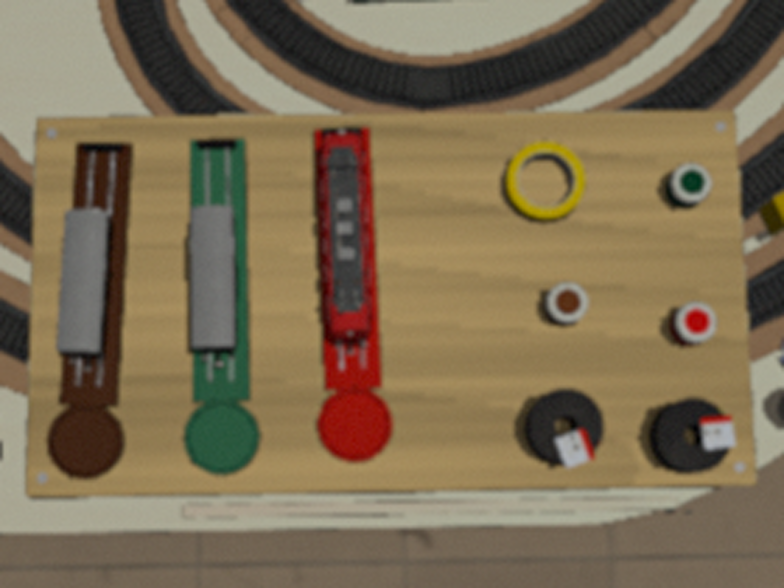

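View pics/scene1.png

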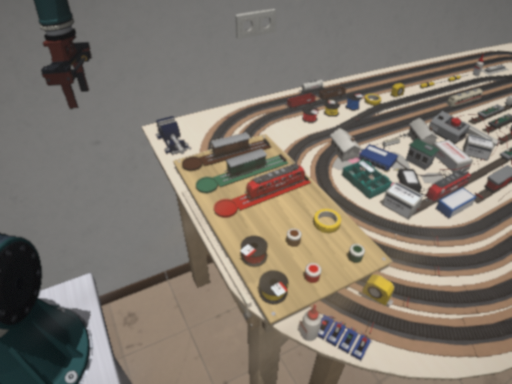

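The top crop shows the dishes at crop pixels (86,440) brown, (222,437) green and (355,425) red. The pots are at (566,303) brown, (690,184) green and (695,323) red, and each has clear space on both sides in y. The network results agree, except that the top view missed the brown pot. Next I'll refine the centres with circle fits and check IK.

```bash
cat > m.py <<'E'
from h import *
from scipy.optimize import least_squares
import json
guess=dict(brown=(.577,.003),green=(.674,-.093),red=(.562,-.091))
pots={k:[] for k in guess}; dish={k:[] for k in guess}
vv,uu=np.mgrid[:384,:512]; px=np.c_[uu.ravel(),vv.ravel()]
for cam in("top","scene"):
    c=capture(cam); ok=c["range_z"].ravel()>0; P=world(c,px[ok])
    for k,g in guess.items():
        q=P[(np.hypot(*(P[:,:2]-g).T)<.035)&(P[:,2]>.050)&(P[:,2]<.065)]
        (x,y),r=cv2.minEnclosingCircle((q[:,:2]*1000).astype(np.float32))
        pots[k].append((x/1000,y/1000)); print(cam,"pot",k,round(x,1),round(y,1),"r",round(r,1),len(q),"mean",q.mean(0).round(4))
        S=silhouettes(cam,"stand_"+k)
        if not S: continue
        cn=max(cv2.findContours(S[0]["region"].astype(np.uint8),0,1)[0],key=cv2.contourArea)[:,0]
        e=world(c,cn,z=.036); e=e[e[:,0]<e[:,0].min()+.035][:,:2]
        f=least_squares(lambda p:np.hypot(*(e-p[:2]).T)-p[2],[*e.mean(0),.03],loss="soft_l1",f_scale=.001)
        dish[k].append(f.x[:2]); print(cam,"dish",k,S[0]["conf"].__round__(2),f.x.round(4))
out={k:dict(pot=np.mean(pots[k],0).tolist(),dish=np.mean(dish[k],0).tolist()) for k in guess}
json.dump(out,open("m.json","w")); print(out)
for q in([1,0,0,0],[0,1,0,0]):
    for k in out:
        for w in out[k]:
            for z in(.033,.16):
                j=inverse_kinematics([*out[k][w],z],q); print(q,k,w,None if j is None else np.round(j,2))
E
python3 m.py
```

```text
top pot brown 582.2 7.5 r 16.3 164 mean [0.5817 0.0083 0.0559]
top dish brown 0.87 [0.4814 0.386  0.0273]
top pot green 677.6 -93.1 r 16.5 164 mean [ 0.677  -0.0926  0.0559]
top dish green 0.65 [0.5837 0.0069 0.0162]
top pot red 565.0 -90.6 r 16.1 166 mean [ 0.5646 -0.0899  0.0556]
top dish red 0.66 [0.4895 0.1758 0.029 ]
scene pot brown 581.0 7.2 r 17.3 135 mean [0.5795 0.0049 0.0554]
scene dish brown 0.98 [0.4813 0.3784 0.0324]
scene pot green 676.8 -95.7 r 16.7 152 mean [ 0.6744 -0.0975  0.0557]
scene dish green 0.62 [0.4835 0.2748 0.0334]
scene pot red 564.6 -93.9 r 16.5 171 mean [ 0.5629 -0.0961  0.0553]
scene dish red 0.96 [0.4898 0.1697 0.0331]
{'brown': {'pot': [0.5815896606445312, 0.007396862506866456], 'dish': [0.48138655032649025, 0.38219797576344977]}, 'green': {'pot': [0.6771999206542969, -0.09441329956054687], 'dish': [0.533583711755637, 0.14083990579015462]}, 'red': {'pot': [0.5647961120605469, -0.09223450088500976], 'dish': [0.4896639597822862, 0.17277806152114805]}}
[1, 0, 0, 0] brown pot [-0.11  0.56  1.73 -0.    0.85  1.46]
[1, 0, 0, 0] brown pot [-0.11  0.4   1.62
[... 657 characters left out ...]
  0.56  1.73 -0.    0.85 -1.68]
[0, 1, 0, 0] brown pot [-0.11  0.4   1.62 -0.    1.12 -1.68]
[0, 1, 0, 0] brown dish [ 0.56  0.59  1.65 -0.    0.9  -1.01]
[0, 1, 0, 0] brown dish [ 0.56  0.44  1.55 -0.    1.15 -1.01]
[0, 1, 0, 0] green pot [-0.24  0.67  1.48 -0.    0.99 -1.81]
[0, 1, 0, 0] green pot [-0.24  0.53  1.38 -0.    1.23 -1.81]
[0, 1, 0, 0] green dish [ 0.13  0.53  1.8  -0.    0.81 -1.44]
[0, 1, 0, 0] green dish [ 0.13  0.36  1.69 -0.    1.1  -1.44]
[0, 1, 0, 0] red pot [-0.28  0.55  1.75 -0.    0.84 -1.85]
[0, 1, 0, 0] red pot [-0.28  0.38  1.64 -0.    1.11 -1.85]
[0, 1, 0, 0] red dish [ 0.21  0.5   1.87 -0.    0.77 -1.36]
[0, 1, 0, 0] red dish [ 0.21  0.31  1.76 -0.    1.07 -1.36]
```

The top "stand_green" hit landed on the brown pot (r = 16 mm), so I'll reject it and remeasure the dishes from the top image pixels.

```bash
python3 - <<'E'
from h import *
import json
c=capture("top")
xy=np.array([[86,440],[222,437],[355,425]])/2.8+[100,80]-.4
print(world(c,xy,z=.034).round(4))
for s in silhouettes("top","stand_green"):
    cn=max(cv2.findContours(s["region"].astype(np.uint8),0,1)[0],key=cv2.contourArea)[:,0]
    e=world(c,cn,z=.036); e=e[e[:,0]<e[:,0].min()+.035][:,:2]
    print(s["conf"],s["xy"],((e.min(0)+e.max(0))/2).round(4),e.min(0),e.max(0))
# go over brown dish side to look with the wrist
move_ptp([.46,.28,.30],[0,1,0,0])
c=capture("wrist"); cv2.imwrite("pics/w1.png",c["image"])
for k in("brown","green","red"):
  for s in silhouettes("wrist","stand_"+k)[:1]:
    v,u=np.nonzero(s["region"]&(c["range_z"]>0)); P=world(c,np.c_[u,v])
    cn=max(cv2.findContours(s["region"].astype(np.uint8),0,1)[0],key=cv2.contourArea)[:,0]
    e=world(c,cn,z=.036); e=e[e[:,0]<e[:,0].min()+.03][:,:2]
    print(k,s["conf"],s["xy"],e.min(0).round(4),e.max(0).round(4),np.percentile(P,2,0).round(3))
print(current_clock())
E
```

```text
[[0.4824 0.3869 0.034 ]
 [0.4832 0.2808 0.034 ]
 [0.491  0.1767 0.034 ]]
0.71 [180.2, 186.1] [0.4712 0.2803] [0.45389792 0.2519518 ] [0.48846469 0.30874615]
brown 0.69 [325.6, 216.6] [0.4509 0.356 ] [0.4796 0.4162] [0.457 0.36  0.03 ]
green 0.61 [256.4, 220.1] [0.4524 0.2522] [0.4812 0.3094] [0.458 0.258 0.03 ]
3.0333
```

View pics/w1.png

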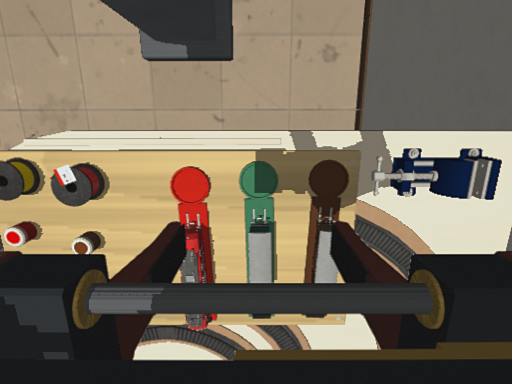

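The wrist view shows the dishes at (329,180) brown, (258,180) green and (191,185) red. All views agree on brown (0.482,0.386), green (0.483,0.281) and red (0.490,0.176). A vice stands left of the board near (410,175), so I'll check its height, then do the brown pot.

```bash
cat > p.py <<'E'
from h import *
Q=[0,1,0,0]
POT=dict(brown=(.5815,.0074),green=(.677,-.0942),red=(.5647,-.0920))
DISH=dict(brown=(.482,.386),green=(.483,.281),red=(.490,.176))
OFF=.008   # TCP above the pot's underside
def place(k,zt=.15):
    p,d=POT[k],DISH[k]
    move_gripper(.065)
    move_ptp([*p,zt],Q)
    servo_line([*p,.026+OFF],rate=.12)
    move_gripper(.02); print(k,"gap",current_finger_gap(),"force",current_grip_force())
    if not .028<current_finger_gap()<.037: raise SystemExit("no grasp")
    servo_line([*p,zt],rate=.15)
    move_ptp([*d,zt],Q)
    servo_line([*d,.050],rate=.12)
    print("gap",current_finger_gap(),"contact",servo_line([*d,.032+OFF-.0005],rate=.03,contact_N=3),np.round(current_position(),4))
    move_gripper(.055); sleep(.3)
    servo_line([*d,zt],rate=.15)
    c=capture("top"); vv,uu=np.mgrid[:384,:512]; m=c["range_z"].ravel()>0
    P=world(c,np.c_[uu.ravel(),vv.ravel()][m]); q=P[(np.hypot(*(P[:,:2]-d).T)<.03)&(P[:,2]>.052)&(P[:,2]<.07)]
    print("seen",len(q),q.mean(0).round(4) if len(q) else "","t",current_clock())
E
python3 - <<'E'
from p import *
c=capture("wrist"); u,v=np.meshgrid(np.arange(375,505,3),np.arange(145,205,3)); u=u.ravel();v=v.ravel();m=c["range_z"][v,u]>0
P=world(c,np.c_[u,v][m]); P=P[P[:,2]>.03]; print(P.min(0),P.max(0))
if P[P[:,1]<.50][:,2].max(initial=0)<.10: place("brown")
E
```

```text
[0.44589418 0.4543678  0.03001351] [0.50206453 0.62616238 0.06688943]
brown gap 0.03090158527234923 force 30.000975086004473
gap 0.030809012919421917 contact True [0.4823 0.3861 0.0401]
seen 0  t 12.2333
```

```bash
python3 - <<'E'
from p import *
move_ptp([*POT["green"],.15],Q)
for cam in("top","scene"):
    c=capture(cam); cv2.imwrite(f"pics/{cam}2.png",c["image"])
    vv,uu=np.mgrid[:384,:512]; m=c["range_z"].ravel()>0
    P=world(c,np.c_[uu.ravel(),vv.ravel()][m]); d=DISH["brown"]
    q=P[(np.hypot(*(P[:,:2]-d).T)<.035)&(P[:,2]>.054)]; print(cam,len(q),q.mean(0) if len(q) else "")
a=cv2.imread("pics/top2.png")[80:290,100:380]
cv2.imwrite("pics/top2c.png",cv2.resize(a,None,fx=2.8,fy=2.8,interpolation=2))
E
```

```text
top 185 [0.48481452 0.38535756 0.06187362]
scene 78 [0.48055663 0.38037358 0.06073719]
```

View pics/top2c.png

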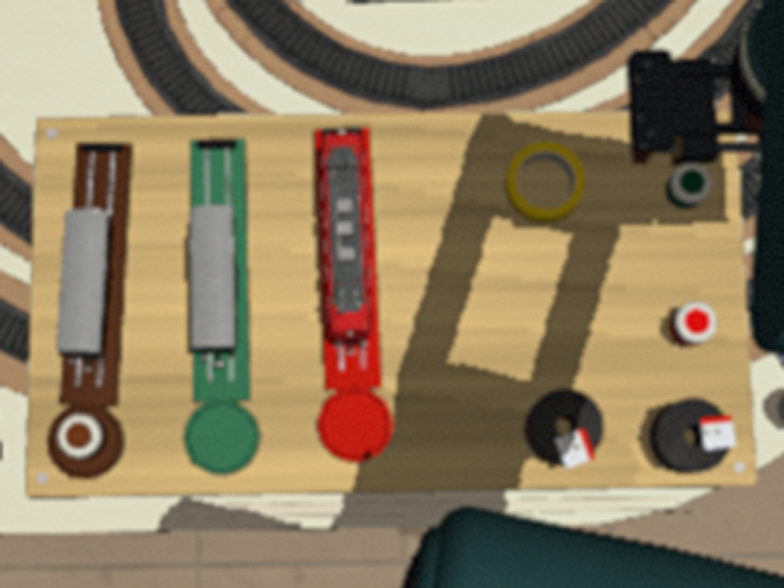

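The brown pot sits upright inside its dish (crop (80,436)). It is about 3 mm off centre with its top at 62 mm, as expected. On to green.

```bash
python3 - <<'E'
from p import *
place("green"); place("red")
move_ptp([.50,-.10,.25],Q)
for cam in("top","scene"):
    c=capture(cam); cv2.imwrite(f"pics/{cam}3.png",c["image"])
    vv,uu=np.mgrid[:384,:512]; m=c["range_z"].ravel()>0
    P=world(c,np.c_[uu.ravel(),vv.ravel()][m])
    for k,d in DISH.items():
        q=P[(np.hypot(*(P[:,:2]-d).T)<.03)&(P[:,2]>.054)]; print(cam,k,d,len(q),q.mean(0).round(4) if len(q) else "")
a=cv2.imread("pics/top3.png")[80:290,100:380]
cv2.imwrite("pics/top3c.png",cv2.resize(a,None,fx=2.8,fy=2.8,interpolation=2)); print(current_clock())
E
```

```text
green gap 0.030553993303485686 force 30.001909914426506
gap 0.030883538723067226 contact True [0.4834 0.2812 0.04  ]
seen 0  t 22.275
red gap 0.030843705280383663 force 30.001423707290087
gap 0.031268712320075845 contact True [0.4904 0.1762 0.04  ]
seen 0  t 31.0333
top brown (0.482, 0.386) 184 [0.4848 0.3853 0.0615]
top green (0.483, 0.281) 181 [0.4842 0.2803 0.0616]
top red (0.49, 0.176) 175 [0.4903 0.1754 0.0615]
scene brown (0.482, 0.386) 73 [0.4807 0.3808 0.0611]
scene green (0.483, 0.281) 100 [0.4813 0.2763 0.0608]
scene red (0.49, 0.176) 117 [0.4876 0.171  0.0612]
32.2583
```

View pics/top3c.png

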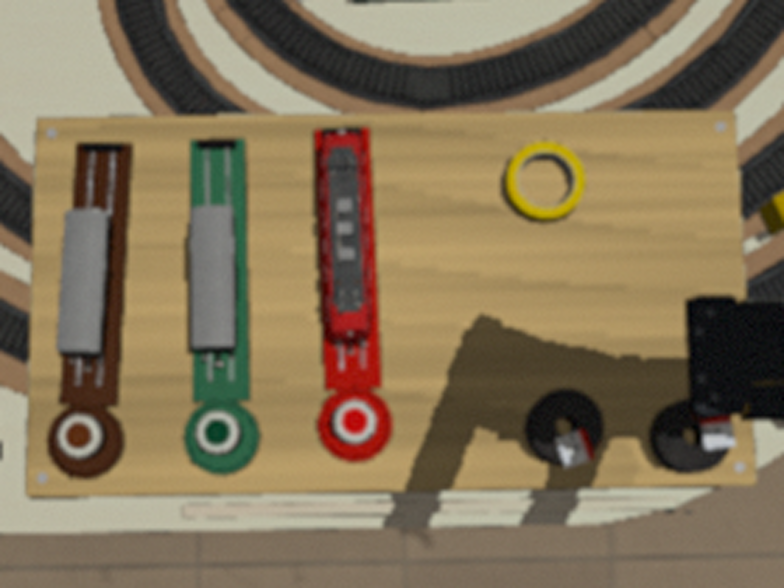

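All three pots stand in their own dishes at (80,436), (218,433) and (355,421). The spools and tape have not moved, and the arm is clear.

```bash
python3 -c "
from bench import *
print(close_job())"
```

```text
the job is handed in; nothing more can be done
None
```

The brown, green and red pots were placed in that order, each upright in the dish of its own colour and within about 3 mm of centre in the top camera view; the spools and tape roll look unmoved, and the job was handed in at about 32 s, with no verdict returned.

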